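Clip the snap hook onto the anchor eye and tug-test it

TASK

Pick up the snap hook and clip it onto the right-hand leg of the yellow anchor eye: press its red sprung gate sideways against the leg until the leg is inside. Then draw the hook back so that the leg slides into the hook's bow and the gate snaps shut behind it, and test it with a steady pull of about 10 N for about a second, never straining the eye with more than 25 N. Leave it lying clipped on the eye with the gate shut, and do not disturb the other things on the bench.

Things in the scene. Friction and masses are not known exactly. Their poses are not given: they have to be found in the camera images.
- snap_hook: Loose snap hook lying flat, 12 mm thick aluminium bar, 171 x 56 mm, 0.14 to 0.24 kg. Origin on its underside, mid width, level with the gate's hinge; +x along the hook to the closed bow, -x to the tail, +y to the gate side, z up. Spine bar at y = -22 mm; inside 32 mm wide; bow a half circle, bar centre line radius 22 mm about x = 62, y = 0, its end (nose) coming back at y = 22 to x = 50 mm.
- shank (a point): Middle of the hook's blue flat shank, the place to grip: x = -40, y = 0, z = 6.5 mm in the hook's frame (axes as the hook's). The shank is 24 mm wide in y, 13 mm thick and reaches from x = -62 to -18 mm; a small strap ring follows it to x = -81 mm.
- gate_press (a point): On the shut gate's centre line, x = 33, y = 22, z = 6.5 mm in the hook's frame: press the leg against the gate here, within 7 mm either way along x. The leg has passed the nose when its axis stands at y = 0 to 10 mm of the hook; the gate then leans on it at about 0.55 rad and does not shut until the leg slides towards the bow, beyond about x = 55 mm.
- bow_seat (a point): Where the axis of the 9 mm leg lies when fully seated in the bow: x = 73, y = 0, z = 6.5 mm in the hook's frame. Pulling the hook towards its tail loads the bow against the leg here; measured poses are too coarse to set that pull, so feel it.
- gate (a joint): Angle of the hook's red sprung gate, rad: 0 = shut on its stop, growing as it swings inward to the spine, 0.80 at most. Red bar 9 mm thick, hinged at x = 0, y = 22 mm of the hook, 51 mm long, its tip at the nose. A spring shuts it: pressed at gate_press it yields from about 1.5 N, 4 N when fully in; much stiffer near the hinge. It cannot swing outward.
- anchor_eye: Base plate of the eye, dark steel, 72 x 130 x 6 mm, fixed; origin at the centre of its underside, x level and away from the robot, y to the left, z up. On it stands a rigid yellow inverted U of 9 mm bar, 89 mm wide over its upright legs (at y = -40 and +40 mm), 78 mm tall, plane across x. The U is clamped tight somewhere along two slots: up to 7 mm either way in x, not given in the poses.
- right_slot (a point): Middle of the right-hand leg's slot (at y = -40 mm of the plate), taken 30 mm above the bench; axes as the plate's. The leg's axis stands up to 7 mm before or behind this point along x, and is exact in y. Legs are clear from 11 to 55 mm above the bench. The eye hardly gives: force rises by several N per mm of pull, so find the seat by feel.
- magnet_square: Bystander, loose: red arrow-shaped welding magnet 85 x 100 x 18 mm; origin at the centre of its underside.
- bearing: Bystander, loose: steel ball bearing, 47 mm across, 14 mm thick; origin at the centre of its underside.
- bolt_m12: Bystander, loose: dark M12 bolt, 68 mm long; origin at the centre of its underside.

How it is judged (in metres and radians):
On the way, in this order (a step that is already met when the one before it is completed fails the run):
1. the gate is pressed inward against the right leg (value of joint gate above 0.25 rad and contact force between snap_hook and anchor_eye above 0.5 N), for 0.1 s.
2. with the leg seated in the bow and the gate shut, the hook is pulled against the eye with 6 N or more for 0.4 s (x of right_slot in the frame of snap_hook between 0.06 and 0.084 m and y of right_slot in the frame of snap_hook between -0.016 and 0.016 m and value of joint gate below 0.06 rad and contact force between snap_hook and anchor_eye above 6 N), for 0.4 s.
At the end, for the whole second after the job is handed in: The right leg of the eye stands inside the closed hook (middle of its slot at x -18 to 84 mm and y within 20 mm of the centre line in the hook's frame), gate shut (below 0.08 rad), the hook released, at rest and lying low on the eye's foot (its origin below 30 mm) (x of right_slot in the frame of snap_hook between -0.018 and 0.084 m and y of right_slot in the frame of snap_hook between -0.02 and 0.02 m and value of joint gate below 0.08 rad and height (world z) of snap_hook below 0.03 m and linear speed of snap_hook below 0.02 m/s); the robot touches nothing.
It fails at once if the hook strains the eye with more than 25 N (contact force between snap_hook and anchor_eye above 25 N).
It fails at once if a bystander is moved more than 30 mm (distance of any of magnet_square, bearing, bolt_m12 from where it was at the start of the episode above 0.03 m).
It also fails if it takes over 56 s, if anything falls off the work surface, if the arm or the gripper's body presses on something with over 40 N, if the wrist force passes 120 N, or if a joint passes its speed limit or range.

ROBOT

A 6-joint arm with a two-finger parallel gripper is mounted at the origin on a cart in front of the work surface, level with it; the furniture and walls round the work are solid. World frame = base frame: x ahead of the robot, y to its left, z up, the work surface at z = 0. Lengths are in m, angles in degrees, forces in N, time in s.
With the tool pointing down it reaches from about 0.25 to 0.725 m from the base axis. Payload 9.7 kg.
Tool frame: the origin (TCP) lies at the very end of the fingers, on their centre line; the grasp point (between the pads) lies 19 mm behind it (bot.hold_point_z is the distance from the TCP to the grasp point, in m); z points along the fingers, y is the line along which they close (so a half turn about z gives the same grasp; the last joint's range is limited). The gripper opens to 85 mm and grips with 20 to 120 N. Pads are 22 mm wide; open, the fingers measure 114 mm over their backs; the gripper's body (76 mm by 85 mm) begins 54 mm behind the grasp point. The pads swing forward as they close: fully open they stand 13 mm farther back than shut.
Start: joints at [-71.792, 4.979, 10.078, 95.1, 0, 90], TCP at [0.172, -0.522, 0.231] pointing down, gripper open.
Joint ranges: [-179.16, 179.16], [-48.56, 103.87], [-65.8, 70.77], [-126.05, 130.52], [-82.76, 87.17], [-180, 180]. Speed limits (degrees/s): [127.2, 127.2, 147.25, 180, 180, 180].

INTERFACE

Orientations are given as [roll, pitch, yaw] about the fixed x, y, z axes, in that order (R = Rz(yaw) Ry(pitch) Rx(roll)).
In Python, from workcell import bot gives the robot as it stands.
- The arm moves only by the tool play_rows, never from a script. Its argument "targets" is a list of rows, each an object with "grip": the closure in counts, from 0 (fully open) to 255 (shut); "linear": the shift along the world's x, y, z in cm, a list of three; "delta_rot": the turn, a rotation vector about the world's x, y, z in rad, a list of three. A call has 1 to 10 rows; each row is the pose to reach, as a shift and turn from the pose commanded when the call began; what a row does not reach only later rows make up. A row lasts 1/10 s, in which the tool goes at most 50 mm and 8.59 degrees, less where a joint would pass 70% of its speed; a pose out of reach is approached as far as the arm can. A call with a gripper value outside its range is refused whole. The fingers move at their own pace and stop on an object; "force" is the grip in N (left out, the last holds). Time passes only in rows, so rows that repeat a pose let the fingers close. It gives the time, the measured TCP pose, the force, the opening and the grip force at its end, in the units of the state.
- bot.get_obs(): the state, without advancing time (a new reading comes with each control period).
- bot.camera(name): name is "scene" or "top" or "wrist"; returns a dict with "color" (400x640x3 uint8, red, green, blue), "range_z" (400x640 float32, m along the optical axis (not along the pixel's ray), 0 where there is no reading), "fov_y" (degrees; the focal length in pixels is half the picture's height over the tangent of half this angle, whatever the lens; pixels are square), "cx", "cy" (the principal point, pixels), "world_to_cam" (4x4, takes a point from world to camera coordinates). Camera axes: x right, y up, looking along -z (the intrinsics and any distortion apply to the point x, -y, -z); pixel columns grow to the right and rows downward; lengths in m; the calibration is good to about 2 mm. A picture is of the moment at which its call begins.
- bot.job_done(): hands the job in; it is judged then, once.
Trained networks look in a picture, given as the dict that the camera call returned (one of the last four; its "shot" number tells which), for a name from the list of things; names that differ only in an ending like _2 or _b are one class to them, and where a whole thing is asked for, a point or a joint stands for the part that bears it (a point fixed in the world has none). Each returns a list of dicts, best first, with "conf" (0 to 1); they miss things now and then, are a little off and sometimes report something else, mostly with a low value. They report only what shows in the picture. A call takes as long as a camera call.
- bot.search_frame(picture, target): "box" ([left, top, right, bottom] in pixels, round what is visible of it).
- bot.trace(picture, target): "pixels" (400x640 bool, what is visible of it) and "box" ([left, top, right, bottom] in pixels, round what is visible of it).
- bot.pinpoint(picture, target): "pixel" ([column, row] in pixels: a listed point, or the origin of a listed thing).
The state is a dict: "time": time; "q": joint angles; "qd": joint speeds; "joint_efforts": joint torques, N m; "ee_pos": TCP position; "tcp_rot": TCP orientation; "wrist_force": force on the tool from outside, world axes, zero at the start; "torque": the same for the moment, N m; "opening": finger opening in m; "grasp_force": force on a finger pad.
Only numpy, scipy, OpenCV 4.12 (cv2) and the standard library are available. Lean on these libraries where they do the work, as an engineer would, in place of code of your own. Each camera call takes 0.05 s, during which the arm holds its last target. There are 200 camera calls.

## Working session

There is one attempt and no reset: what is moved stays moved. The work goes in short steps, Python scripts to look and compute and a tool call to move; the robot and the scene stay as the last step left them, time stands still between calls to the robot, and variables do not carry over. Pictures are saved under pics/ and viewed, at most 10 in all, crops included, and the job is handed in when it is done.

Besides the shell and the picture viewer there is one more tool, called after "Call:" as name(argument=value, ...), one argument or row to a line, values as JSON. play_rows: Moves the arm, as the interface text tells. Its arguments: {"type":"object","properties":{"targets":{"type":"array","items":{"type":"object","properties":{"grip":{"type":"number"},"linear":{"type":"array","items":{"type":"number"}},"delta_rot":{"type":"array","items":{"type":"number"}}}}},"force":{"type":"number"}},"required":["targets"]}

```bash
mkdir -p pics; cat > h.py <<'E'
import numpy as np, cv2
from workcell import bot
def ray(p,px):
    f=200/np.tan(np.radians(p["fov_y"])/2)
    d=np.array([(px[0]-p["cx"])/f,-(px[1]-p["cy"])/f,-1.])
    T=np.linalg.inv(np.array(p["world_to_cam"])); return T[:3,3],T[:3,:3]@d
def atz(p,px,z):
    o,d=ray(p,px); return o+d*(z-o[2])/d[2]
def byd(p,px):
    o,d=ray(p,px); return o+d*p["range_z"][int(round(px[1])),int(round(px[0]))]
def pts(p,mask):
    r,c=np.nonzero(mask&(p["range_z"]>0)); return np.array([byd(p,(a,b)) for a,b in zip(c,r)])
def save(p,n): cv2.imwrite(f"pics/{n}.png",p["color"][:,:,::-1])
E
python3 - <<'E'
from h import *
print(bot.get_obs())
for n in ["top","scene"]:
    p=bot.camera(n); save(p,n+"0"); print(n,[k for k in p], p["fov_y"])
    for t,z in [("snap_hook",0),("shank",.0065),("gate_press",.0065),("bow_seat",.0065),("anchor_eye",0.003),("right_slot",.03),("magnet_square",0),("bearing",0),("bolt_m12",0)]:
        for r in bot.pinpoint(p,t)[:2]: print(t,round(r["conf"],2),np.round(r["pixel"],1),np.round(atz(p,r["pixel"],z),4))
E
```

```text
{'time': 0.0, 'q': array([-7.17899176e+01,  5.01173526e+00,  1.00340297e+01,  9.50995972e+01,
        6.80668306e-04,  8.99998786e+01]), 'qd': array([-0.02090024, -0.0406914 ,  0.03378261, -0.03919737,  0.04544443,
       -0.0776417 ]), 'joint_efforts': array([-4.26593382e-03, -5.20399153e+01,  4.64793098e+01,  1.63938623e-02,
       -1.89421162e-04,  4.77150820e-06]), 'ee_pos': array([ 0.17180702, -0.52223343,  0.23057318]), 'tcp_rot': array([-1.79922697e+02, -6.80831444e-04,  1.82102029e+01]), 'wrist_force': array([0.11841796, 0.32065467, 0.27994399]), 'torque': array([ 0.03877418, -0.03192924,  0.0061161 ]), 'grasp_force': 0.0, 'opening': 0.08542641772322263}
top ['color', 'range_z', 'fov_y', 'cx', 'cy', 'world_to_cam', 'shot'] 43.262455139988326
snap_hook 0.94 [310.4 208.9] [0.5088 0.3153 0.    ]
shank 0.65 [301.3 226.2] [0.4714 0.3348 0.0065]
gate_press 0.87 [296.7 191.6] [0.5457 0.3443 0.0065]
bow_seat 0.82 [314.5 174.4] [0.5827 0.3058 0.0065]
anchor_eye 0.68 [394.1 197.5] [0.5316 0.135  0.003 ]
right_slot 0.88 [414.4 194.1] [0.5351 0.0963 0.03  ]
magnet_square 0.77 [211.3 225.9] [0.4742 0.5269 0.    ]
bolt_m12 0.46 [231.1 160.4] [0.6159 0.4862 0.    ]
scene ['color', 'range_z', 'fov_y', 'cx', 'cy', 'world_to_cam', 'shot'] 51.76196765577432
snap_hook 0.84 [314.6 211.7] [0.5041 0.3137 0.    ]
shank 0.58 [313.  216.8] [0.4777 0.3298 0.0065]
gate_press 0.69 [300. 205.] [0.5348 0.3374 0.0065]
bow_seat 0.9 [301.8 193.5] [0.5815 0.3128 0.0065]
anchor_eye 0.91 [376.5 191.1] [0.523 0.133 0.003]
right_slot 0.92 [388.7 178.1] [0.528  0.0964 0.03  ]
magnet_square 0.68 [311.2 213.3] [0.5011 0.3237 0.    ]
magnet_square 0.58 [227.5 244.5] [0.4648 0.5285 0.    ]
bearing 0.77 [425.1 225.5] [0.3545 0.1105 0.    ]
bolt_m12 0.68 [223.7 202.7] [0.6259 0.496  0.    ]
```

View pics/top0.png

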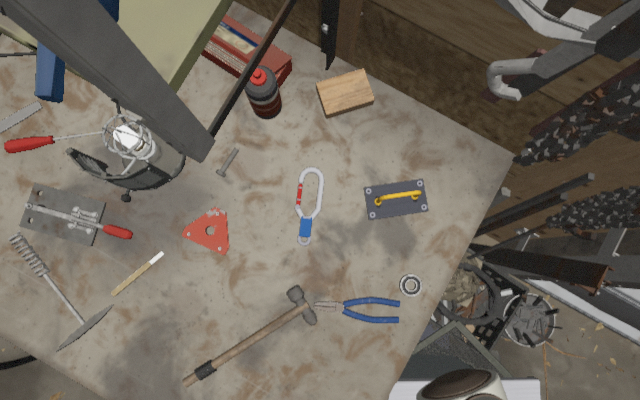

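View pics/scene0.png

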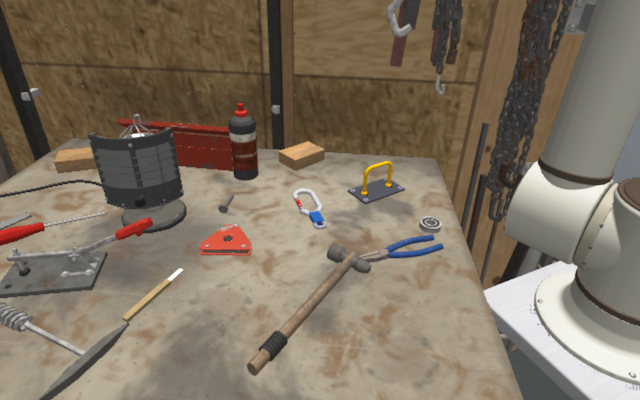

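The top view shows the hook with its bow at (313,172), the blue shank at (305,228) and the red gate on the left at (298,193). The eye plate is at (395,199) with its right leg near (415,195). The bearing is at (411,285). The bench between them is clear. Next I measure the yaws.

```bash
cat >> h.py <<'E'
def axis(P):
    c=P.mean(0); w,v=np.linalg.eigh(np.cov((P-c).T)); d=v[:,-1]; return c,np.degrees(np.arctan2(d[1],d[0])),np.sqrt(w)
def hookfit(p,z=.012):
    m=bot.trace(p,"snap_hook"); 
    if not m: return
    m=m[0]["pixels"]; r,c=np.nonzero(m)
    P=np.array([atz(p,x,z)[:2] for x in zip(c,r)])
    rect=cv2.minAreaRect((P*1000).astype(np.float32)); print("hook axis",axis(P),"rect",rect)
    hsv=cv2.cvtColor(p["color"],cv2.COLOR_RGB2HSV)
    m2=cv2.dilate(m.astype(np.uint8),np.ones((3,3)))>0
    for n,k in [("blue",(hsv[...,0]>95)&(hsv[...,0]<130)&(hsv[...,1]>120)),("red",((hsv[...,0]<8)|(hsv[...,0]>172))&(hsv[...,1]>120))]:
        r,c=np.nonzero(k&m2); 
        if len(r)>5: print(n,len(r),axis(np.array([atz(p,x,z)[:2] for x in zip(c,r)])))
def eyefit(p):
    hsv=cv2.cvtColor(p["color"],cv2.COLOR_RGB2HSV)
    m=bot.trace(p,"anchor_eye")
    if not m: return
    m=cv2.dilate(m[0]["pixels"].astype(np.uint8),np.ones((3,3)))>0
    r,c=np.nonzero(m); P=np.array([atz(p,x,.006)[:2] for x in zip(c,r)])
    print("plate rect",cv2.minAreaRect((P*1000).astype(np.float32)))
    y=m&(hsv[...,0]>17)&(hsv[...,0]<35)&(hsv[...,1]>150)
    Q=pts(p,y); print("yellow",len(Q)); T=Q[Q[:,2]>.066]
    if len(T)>10: print("top bar",axis(T[:,:2]),T.min(0),T.max(0))
    return Q
E
python3 - <<'E'
from h import *
for n in ["top","scene"]:
    p=bot.camera(n); print(n); hookfit(p); eyefit(p)
E
```

```text
top
plate rect ((528.9956665039062, 133.61537170410156), (81.05636596679688, 136.77456665039062), 7.526498794555664)
yellow 229
top bar (array([0.52891867, 0.13369823]), np.float64(97.88098289674858), array([0.00208827, 0.02292939])) [0.52060529 0.09197771 0.06628546] [0.53663254 0.17361318 0.08078773]
scene
hook axis (array([0.45806702, 0.53052778]), np.float64(178.52558369130682), array([0.02474483, 0.02561169])) rect ((467.519775390625, 526.2147827148438), (100.55606842041016, 97.34141540527344), 66.29363250732422)
red 943 (array([0.45860591, 0.53048225]), np.float64(66.65332118105718), array([0.02392958, 0.02627013]))
plate rect ((556.8739013671875, 95.9521484375), (128.84347534179688, 251.04010009765625), 39.921321868896484)
yellow 254
top bar (array([0.52599917, 0.1353017 ]), np.float64(96.49978423083711), array([0.00209254, 0.02306003])) [0.51760834 0.0937864  0.06636064] [0.53376071 0.17175977 0.08096548]
```

Call:
play_rows(
  targets=[
    {"grip": 0, "linear": [1.5, 4.3, 1], "delta_rot": [0, 0, -0.03]},
    {"grip": 0, "linear": [3, 8.6, 2], "delta_rot": [0, 0, -0.06]},
    {"grip": 0, "linear": [4.5, 12.9, 2], "delta_rot": [0, 0, -0.09]},
    {"grip": 0, "linear": [6, 17.2, 2], "delta_rot": [0, 0, -0.12]},
    {"grip": 0, "linear": [7.5, 21.5, 2], "delta_rot": [0, 0, -0.15]},
    {"grip": 0, "linear": [9, 25.8, 2], "delta_rot": [0, 0, -0.18]},
    {"grip": 0, "linear": [10.5, 30, 2], "delta_rot": [0, 0, -0.21]},
    {"grip": 0, "linear": [12, 34.3, 2], "delta_rot": [0, 0, -0.24]},
    {"grip": 0, "linear": [13.5, 38.6, 2], "delta_rot": [0, 0, -0.27]},
    {"grip": 0, "linear": [15, 43, 2], "delta_rot": [0, 0, -0.3]},
  ],
)

```text
time: 2.3
ee_pos: [0.322, -0.0908, 0.2516]
tcp_rot: [180.0, -0.1, 0.9]
wrist_force: [1.6, -0.7, 0.5]
opening: 0.0855
grasp_force: 0.0
```

Call:
play_rows(
  targets=[
    {"grip": 0, "linear": [1.5, 4.5, 0], "delta_rot": [0, 0, -0.03]},
    {"grip": 0, "linear": [3, 9, 0], "delta_rot": [0, 0, -0.06]},
    {"grip": 0, "linear": [4.5, 13.5, 0], "delta_rot": [0, 0, -0.09]},
    {"grip": 0, "linear": [6, 18, 0], "delta_rot": [0, 0, -0.12]},
    {"grip": 0, "linear": [7.5, 22.5, 0], "delta_rot": [0, 0, -0.15]},
    {"grip": 0, "linear": [9, 27, 0], "delta_rot": [0, 0, -0.18]},
    {"grip": 0, "linear": [10.5, 31.5, 0], "delta_rot": [0, 0, -0.2]},
    {"grip": 0, "linear": [12, 36, 0], "delta_rot": [0, 0, -0.2]},
    {"grip": 0, "linear": [13, 40, 0], "delta_rot": [0, 0, -0.2]},
    {"grip": 0, "linear": [13, 40, 0], "delta_rot": [0, 0, -0.2]},
  ],
)

```text
time: 3.3
ee_pos: [0.3907, -0.0397, 0.2514]
tcp_rot: [-177.8, 0.1, -7.3]
wrist_force: [0.4, 0.6, 0.2]
opening: 0.0856
grasp_force: 0.0
```

```bash
python3 - <<'E'
from h import *
p=bot.camera("wrist"); save(p,"w1"); hookfit(p)
for t,z in [("snap_hook",0),("shank",.0065),("gate_press",.0065),("bow_seat",.0065),("right_slot",.03)]:
    for r in bot.pinpoint(p,t)[:2]: print(t,round(r["conf"],2),np.round(r["pixel"],1),np.round(atz(p,r["pixel"],z),4))
E
```

```text
hook axis (array([0.52369655, 0.31566483]), np.float64(171.92899240587084), array([0.01739163, 0.04727153])) rect ((516.6318969726562, 317.89544677734375), (62.31254577636719, 166.86306762695312), 80.47907257080078)
blue 567 (array([0.47008933, 0.32338276]), np.float64(172.44023000404107), array([0.00880907, 0.01042851]))
red 242 (array([0.54068942, 0.33531724]), np.float64(173.6152768538419), array([0.00319009, 0.01285235]))
snap_hook 0.46 [ 61.8 142.6] [0.4714 0.3384 0.    ]
shank 0.94 [ 62.3 142. ] [0.4719 0.3308 0.0065]
gate_press 0.94 [32.9 86.4] [0.547  0.342  0.0065]
bow_seat 0.67 [45.6 49. ] [0.5875 0.306  0.0065]
right_slot 0.76 [207.3  68.4] [0.5326 0.0931 0.03  ]
```

View pics/w1.png

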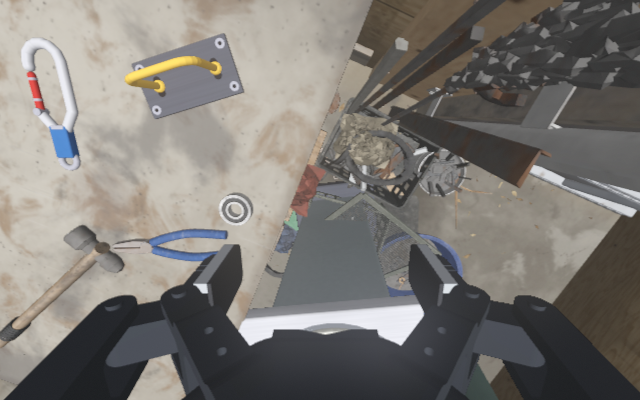

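The wrist view shows the hook at upper left, with the gate at (36,90) and the shank at (64,143). The right leg's foot is at (216,70) and the bearing is at (236,208). The arm moved less than I commanded, so I check its state.

```bash
python3 - <<'E'
from h import *
o=bot.get_obs(); print({k:np.round(v,2) for k,v in o.items()})
E
```

```text
{'time': np.float64(3.65), 'q': array([ -7.28, -15.77,  -6.84,  98.99,   2.16, 179.94]), 'qd': array([-0.02, -0.05,  0.05, -0.01, -0.1 , -0.07]), 'joint_efforts': array([-4.000e-02, -2.852e+01,  4.587e+01,  1.000e-02,  1.200e-01,
        0.000e+00]), 'ee_pos': array([ 0.39, -0.04,  0.25]), 'tcp_rot': array([-1.7784e+02,  5.0000e-02, -7.2200e+00]), 'wrist_force': array([-0.16,  0.45,  0.26]), 'torque': array([-0.05, -0.01, -0.  ]), 'grasp_force': np.float64(0.0), 'opening': np.float64(0.09)}
```

Call:
play_rows(
  targets=[
    {"grip": 0, "linear": [0.5, 4, 0], "delta_rot": [0, 0, 0]},
    {"grip": 0, "linear": [1, 8, 0], "delta_rot": [0, 0, 0]},
    {"grip": 0, "linear": [1.5, 12, 0], "delta_rot": [0, 0, 0]},
    {"grip": 0, "linear": [2, 16, 0], "delta_rot": [0, 0, 0]},
    {"grip": 0, "linear": [2.5, 20, 0], "delta_rot": [0, 0, 0]},
  ],
)

```text
time: 4.15
ee_pos: [0.4002, -0.0073, 0.2514]
tcp_rot: [-175.7, 0.1, -4.0]
wrist_force: [0.6, 0.8, 0.0]
opening: 0.0854
grasp_force: 0.0
```

```bash
python3 - <<'E'
from h import *
o=bot.get_obs(); print({k:np.round(v,2) for k,v in o.items()})
E
```

```text
{'time': np.float64(4.15), 'q': array([ -4.09, -14.73,  -6.09,  98.76,   4.28, 179.94]), 'qd': array([ 0.22,  1.74,  1.37, -0.32,  0.31, -0.03]), 'joint_efforts': array([ 2.000e-01, -3.001e+01,  4.579e+01,  4.000e-02,  2.700e-01,
       -0.000e+00]), 'ee_pos': array([ 0.4 , -0.01,  0.25]), 'tcp_rot': array([-1.7572e+02,  1.2000e-01, -4.0300e+00]), 'wrist_force': array([0.59, 0.8 , 0.03]), 'torque': array([-0.  ,  0.01,  0.03]), 'grasp_force': np.float64(0.0), 'opening': np.float64(0.09)}
```

Joint 6 is at its limit, so I use the half-turn-equivalent grasp and rotate the tool +180° about z.

Call:
play_rows(
  targets=[
    {"grip": 0, "linear": [0.5, 1.5, 0], "delta_rot": [0, 0, 0.145]},
    {"grip": 0, "linear": [1, 3, 0], "delta_rot": [0, 0, 0.29]},
    {"grip": 0, "linear": [1.5, 5, 0], "delta_rot": [0, 0, 0.435]},
    {"grip": 0, "linear": [2, 7, 0], "delta_rot": [0, 0, 0.58]},
    {"grip": 0, "linear": [2.5, 9, 0], "delta_rot": [0, 0, 0.725]},
    {"grip": 0, "linear": [3, 11, 0], "delta_rot": [0, 0, 0.87]},
    {"grip": 0, "linear": [3.5, 13, 0], "delta_rot": [0, 0, 1.015]},
    {"grip": 0, "linear": [4, 15, 0], "delta_rot": [0, 0, 1.16]},
    {"grip": 0, "linear": [4.5, 17, 0], "delta_rot": [0, 0, 1.305]},
    {"grip": 0, "linear": [5, 19, 0], "delta_rot": [0, 0, 1.45]},
  ],
)

```text
time: 5.15
ee_pos: [0.4504, 0.1831, 0.2513]
tcp_rot: [-175.7, 0.1, 79.3]
wrist_force: [0.2, 0.2, 0.1]
opening: 0.0853
grasp_force: 0.0
```

Call:
play_rows(
  targets=[
    {"grip": 0, "linear": [0.2, 0.8, 0], "delta_rot": [-0.014, -0.074, 0]},
  ],
)

```text
time: 5.25
ee_pos: [0.4534, 0.1917, 0.2491]
tcp_rot: [-179.9, 0.2, 79.3]
wrist_force: [-0.6, -0.5, -0.3]
opening: 0.0854
grasp_force: 0.0
```

Call:
play_rows(
  targets=[
    {"grip": 0, "linear": [0.4, 1, 0], "delta_rot": [0, 0, 0.147]},
    {"grip": 0, "linear": [0.8, 2, 0], "delta_rot": [0, 0, 0.294]},
    {"grip": 0, "linear": [1.2, 3, 0], "delta_rot": [0, 0, 0.441]},
    {"grip": 0, "linear": [1.6, 4, 0], "delta_rot": [0, 0, 0.588]},
    {"grip": 0, "linear": [2, 5, 0], "delta_rot": [0, 0, 0.735]},
    {"grip": 0, "linear": [2.4, 6, 0], "delta_rot": [0, 0, 0.882]},
    {"grip": 0, "linear": [2.8, 7, 0], "delta_rot": [0, 0, 1.03]},
    {"grip": 0, "linear": [3.2, 8, 0], "delta_rot": [0, 0, 1.176]},
    {"grip": 0, "linear": [3.6, 9, 0], "delta_rot": [0, 0, 1.323]},
    {"grip": 0, "linear": [4, 10, 0], "delta_rot": [0, 0, 1.47]},
  ],
)

```text
time: 6.25
ee_pos: [0.4924, 0.2907, 0.2512]
tcp_rot: [180.0, 0.1, 163.6]
wrist_force: [-0.7, 0.2, -0.3]
opening: 0.0855
grasp_force: 0.0
```

Call:
play_rows(
  targets=[
    {"grip": 0, "linear": [0.5, 2, 0], "delta_rot": [0, 0, 0.14]},
    {"grip": 0, "linear": [0.5, 2, 0], "delta_rot": [0, 0, 0.14]},
  ],
)

```text
time: 6.45
ee_pos: [0.4975, 0.3117, 0.2505]
tcp_rot: [180.0, 0.0, 171.5]
wrist_force: [-0.6, 0.1, -0.9]
opening: 0.0852
grasp_force: 0.0
```

```bash
python3 - <<'E'
from h import *
o=bot.get_obs(); print({k:np.round(o[k],4) for k in ["time","q","ee_pos","tcp_rot"]})
for n in ["wrist","top","top","wrist"]:
    p=bot.camera(n); save(p,n+"2"); print(n); hookfit(p)
    for t,z in [("shank",.0065),("gate_press",.0065),("bow_seat",.0065)]:
        for r in bot.pinpoint(p,t)[:1]: print(t,round(r["conf"],2),np.round(r["pixel"],1),np.round(atz(p,r["pixel"],z),4))
E
```

```text
{'time': np.float64(6.45), 'q': array([ 3.20817e+01,  1.06746e+01,  1.85633e+01,  9.78424e+01,
       -2.16000e-02,  4.06003e+01]), 'ee_pos': array([0.4975, 0.3117, 0.2505]), 'tcp_rot': array([1.799862e+02, 4.920000e-02, 1.714815e+02])}
wrist
hook axis (array([0.51264726, 0.32049242]), np.float64(172.11738330252757), array([0.01582683, 0.04869431])) rect ((515.7479248046875, 319.96295166015625), (55.45253372192383, 168.2605743408203), 83.06331634521484)
blue 466 (array([0.47008192, 0.32706195]), np.float64(172.91272775372443), array([0.00624565, 0.01112347]))
red 114 (array([0.54070782, 0.33913518]), np.float64(173.00170648858514), array([0.0019714 , 0.01203398]))
shank 0.68 [331.3 151.6] [0.4773 0.3233 0.0065]
gate_press 0.8 [345.6 200. ] [0.5487 0.3337 0.0065]
bow_seat 0.64 [335.2 227.5] [0.5885 0.3131 0.0065]
top
top
wrist
hook axis (array([0.51329824, 0.32016277]), np.float64(172.56506217775708), array([0.01552032, 0.04922296])) rect ((515.235595703125, 319.5182800292969), (53.890811920166016, 167.34019470214844), 82.82109069824219)
blue 476 (array([0.46980566, 0.32713698]), np.float64(173.5856871596703), array([0.00634877, 0.01117173]))
red 114 (array([0.54074469, 0.33924412]), np.float64(173.00051208161096), array([0.00195819, 0.01232665]))
shank 0.7 [333.5 149.1] [0.4744 0.3256 0.0065]
gate_press 0.68 [346.6 202.9] [0.5534 0.3331 0.0065]
bow_seat 0.62 [337.6 223.2] [0.5825 0.3159 0.0065]
```

View pics/wrist2.png

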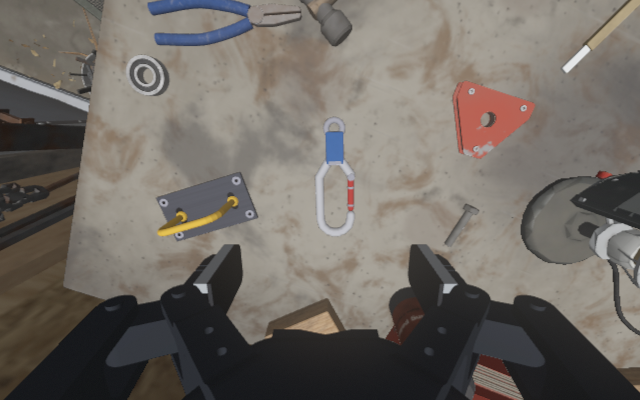

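The hook sits at yaw ≈ -7.5° with its shank at (0.4705, 0.3265). I descend onto it and grip.

Call:
play_rows(
  targets=[
    {"grip": 0, "linear": [-0.7, 0.4, -4], "delta_rot": [0, 0, 0.017]},
    {"grip": 0, "linear": [-1.4, 0.8, -8], "delta_rot": [0, 0, 0.017]},
    {"grip": 0, "linear": [-2.1, 1.2, -12], "delta_rot": [0, 0, 0.017]},
    {"grip": 0, "linear": [-2.7, 1.5, -16], "delta_rot": [0, 0, 0.017]},
    {"grip": 0, "linear": [-2.7, 1.5, -19], "delta_rot": [0, 0, 0.017]},
    {"grip": 0, "linear": [-2.7, 1.5, -21.5], "delta_rot": [0, 0, 0.017]},
    {"grip": 0, "linear": [-2.7, 1.5, -23], "delta_rot": [0, 0, 0.017]},
    {"grip": 0, "linear": [-2.7, 1.5, -24], "delta_rot": [0, 0, 0.017]},
    {"grip": 0, "linear": [-2.7, 1.5, -24.6], "delta_rot": [0, 0, 0.017]},
    {"grip": 0, "linear": [-2.7, 1.5, -24.6], "delta_rot": [0, 0, 0.017]},
  ],
)

```text
time: 8.45
ee_pos: [0.4702, 0.3255, 0.0055]
tcp_rot: [180.0, 0.1, 172.2]
wrist_force: [-0.2, 0.0, 0.1]
opening: 0.085
grasp_force: 0.0
```

Call:
play_rows(
  force=60,
  targets=[
    {"grip": 255, "linear": [0, 0, 0], "delta_rot": [0, 0, 0]},
    {"grip": 255, "linear": [0, 0, 0], "delta_rot": [0, 0, 0]},
    {"grip": 255, "linear": [0, 0, 0], "delta_rot": [0, 0, 0]},
    {"grip": 255, "linear": [0, 0, 0], "delta_rot": [0, 0, 0]},
    {"grip": 255, "linear": [0, 0, 0], "delta_rot": [0, 0, 0]},
    {"grip": 255, "linear": [0, 0, 0], "delta_rot": [0, 0, 0]},
    {"grip": 255, "linear": [0, 0, 0], "delta_rot": [0, 0, 0]},
    {"grip": 255, "linear": [0, 0, 0], "delta_rot": [0, 0, 0]},
  ],
)

```text
time: 9.25
ee_pos: [0.4704, 0.3257, 0.0062]
tcp_rot: [179.9, 0.1, 172.2]
wrist_force: [-0.6, 0.0, 5.3]
opening: 0.0213
grasp_force: 59.5
```

Call:
play_rows(
  targets=[
    {"grip": 255, "linear": [0, 0, 2], "delta_rot": [0, 0, 0]},
    {"grip": 255, "linear": [0, 0, 5], "delta_rot": [0, 0, 0]},
    {"grip": 255, "linear": [0, 0, 9], "delta_rot": [0, 0, 0]},
    {"grip": 255, "linear": [0, 0, 13], "delta_rot": [0, 0, 0]},
    {"grip": 255, "linear": [0, -3, 17], "delta_rot": [0, 0, 0.03]},
    {"grip": 255, "linear": [0, -6, 18], "delta_rot": [0, 0, 0.06]},
    {"grip": 255, "linear": [0, -9, 18], "delta_rot": [0, 0, 0.1]},
    {"grip": 255, "linear": [0, -12, 18], "delta_rot": [0, 0, 0.14]},
    {"grip": 255, "linear": [0, -12, 18], "delta_rot": [0, 0, 0.14]},
  ],
)

```text
time: 10.15
ee_pos: [0.4698, 0.2027, 0.1854]
tcp_rot: [-180.0, 0.1, -179.8]
wrist_force: [0.1, 0.8, -1.9]
opening: 0.0221
grasp_force: 59.2
```

```bash
python3 - <<'E'
from h import *
o=bot.get_obs(); print({k:np.round(o[k],4) for k in ["time","ee_pos","tcp_rot","wrist_force","opening"]})
for n in ["wrist","top"]:
    p=bot.camera(n); save(p,n+"3"); print(n); Q=eyefit(p)
    hookfit(p,o["ee_pos"][2]+.006)
    for r in bot.pinpoint(p,"right_slot")[:1]: print(round(r["conf"],2),np.round(r["pixel"],1),np.round(atz(p,r["pixel"],.03),4))
    if Q is not None:
        for a,b in [(.012,.03),(.03,.05),(.05,.066)]:
            S=Q[(Q[:,2]>a)&(Q[:,2]<b)]; R=S[S[:,1]<.134]
            if len(R): print(a,len(R),R.mean(0),R.min(0),R.max(0))
E
```

```text
{'time': np.float64(10.15), 'ee_pos': array([0.4698, 0.2027, 0.1854]), 'tcp_rot': array([-1.799765e+02,  6.400000e-02, -1.798441e+02]), 'wrist_force': array([ 0.102 ,  0.77  , -1.8799]), 'opening': np.float64(0.0221)}
wrist
plate rect ((531.2637939453125, 128.27560424804688), (80.34817504882812, 138.77102661132812), 7.262156009674072)
yellow 615
top bar (array([0.52930785, 0.12485257]), np.float64(104.87839088220176), array([0.00613195, 0.01835787])) [0.46267834 0.09224764 0.06674746] [0.53705149 0.17790862 0.20533559]
hook axis (array([0.46431639, 0.20136747]), np.float64(176.7734686986696), array([0.00761262, 0.02067483])) rect ((474.4203796386719, 201.31292724609375), (30.536949157714844, 90.0586929321289), 87.47351837158203)
blue 2845 (array([0.46932288, 0.20218907]), np.float64(-179.140209807728), array([0.00655717, 0.01172284]))
0.73 [229.9 238. ] [0.5359 0.0931 0.03  ]
0.012 19 [0.53263218 0.09313559 0.01654893] [0.53095465 0.09014189 0.01203279] [0.53877139 0.09728197 0.0256494 ]
0.03 31 [0.53252776 0.0940588  0.0414733 ] [0.53127622 0.09247114 0.03040581] [0.53430295 0.09619078 0.04979482]
0.05 21 [0.53204366 0.09394666 0.05745925] [0.53075525 0.09205287 0.05008837] [0.53349145 0.09654503 0.06565869]
top
hook axis (array([0.43923116, 0.2145043 ]), np.float64(-139.36654245805), array([0.00201309, 0.00394422])) rect ((439.2995910644531, 214.603271484375), (13.577515602111816, 6.8638153076171875), 32.80474853515625)
```

View pics/wrist3.png

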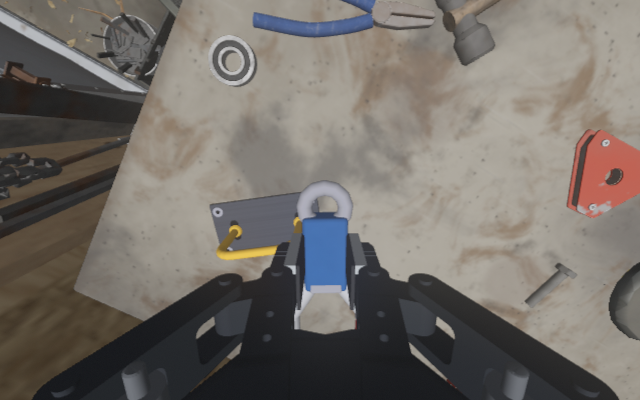

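The shank is squarely between the pads, with blue at (326,253). The leg axis is at about (0.535, 0.094). I move the hook over to the right of the leg and descend.

Call:
play_rows(
  force=100,
  targets=[
    {"grip": 255, "linear": [0, -4, 0], "delta_rot": [0, 0, 0.03]},
    {"grip": 255, "linear": [0, -8, 0], "delta_rot": [0, 0, 0.06]},
    {"grip": 255, "linear": [0, -12, 0], "delta_rot": [0, 0, 0.09]},
    {"grip": 255, "linear": [0, -15.5, 0], "delta_rot": [0, 0, 0.12]},
    {"grip": 255, "linear": [0, -17.2, 0], "delta_rot": [0, 0, 0.132]},
    {"grip": 255, "linear": [0, -17.2, -4], "delta_rot": [0, 0, 0.132]},
    {"grip": 255, "linear": [0, -17.2, -8], "delta_rot": [0, 0, 0.132]},
    {"grip": 255, "linear": [0, -17.2, -11], "delta_rot": [0, 0, 0.132]},
    {"grip": 255, "linear": [0, -17.2, -11.5], "delta_rot": [0, 0, 0.132]},
    {"grip": 255, "linear": [0, -17.2, -11.5], "delta_rot": [0, 0, 0.132]},
  ],
)

```text
time: 11.55
ee_pos: [0.4698, 0.0337, 0.0704]
tcp_rot: [180.0, 0.0, -172.2]
wrist_force: [0.1, 0.0, -1.7]
opening: 0.0203
grasp_force: 99.2
```

```bash
python3 - <<'E'
from h import *
o=bot.get_obs(); print({k:np.round(o[k],4) for k in ["time","ee_pos","tcp_rot","wrist_force","opening"]})
p=bot.camera("scene"); save(p,"s4"); cv2.imwrite("pics/s4c.png",cv2.resize(p["color"][120:260,280:480,::-1],None,fx=4,fy=4,interpolation=cv2.INTER_CUBIC))
for t,z in [("shank",.07),("gate_press",.07),("bow_seat",.07),("right_slot",.03)]:
    for r in bot.pinpoint(p,t)[:1]: print(t,round(r["conf"],2),np.round(r["pixel"],1),np.round(atz(p,r["pixel"],z),4))
E
```

```text
{'time': np.float64(11.55), 'ee_pos': array([0.4698, 0.0337, 0.0704]), 'tcp_rot': array([ 1.799578e+02,  2.070000e-02, -1.721724e+02]), 'wrist_force': array([ 0.1234,  0.0254, -1.708 ]), 'opening': np.float64(0.0203)}
shank 0.93 [427.3 167.3] [0.4771 0.0221 0.07  ]
gate_press 0.28 [374.5 190.5] [0.4325 0.2021 0.07  ]
bow_seat 0.74 [393.  155.8] [0.5649 0.0639 0.07  ]
right_slot 0.6 [388.2 176.8] [0.5344 0.0938 0.03  ]
```

View pics/s4c.png

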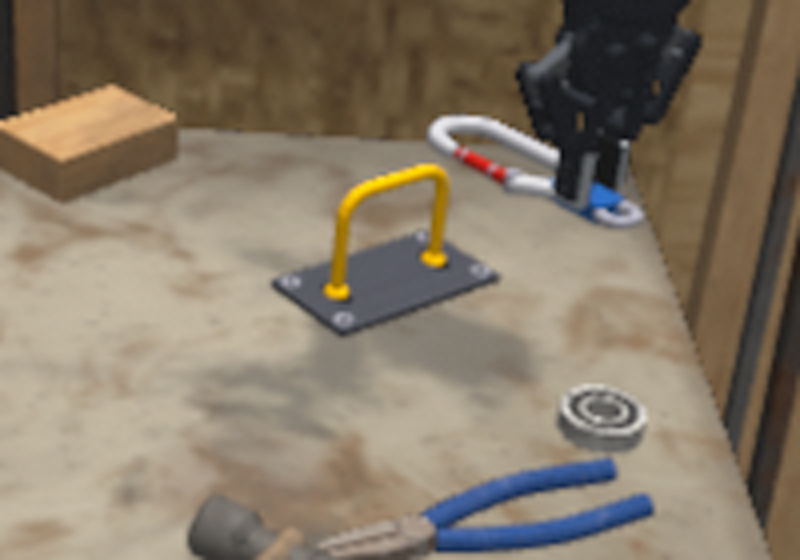

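The hook is held level to the right of the eye, with its red gate facing the right leg (crop 437,230). I descend and approach.

Call:
play_rows(
  targets=[
    {"grip": 255, "linear": [0, 0, -2.5], "delta_rot": [0, 0, 0]},
    {"grip": 255, "linear": [0, 0, -3.8], "delta_rot": [0, 0, 0]},
    {"grip": 255, "linear": [0, 0, -3.8], "delta_rot": [0, 0, 0]},
    {"grip": 255, "linear": [-0.1, 0.8, -3.8], "delta_rot": [0, 0, 0]},
    {"grip": 255, "linear": [-0.22, 1.6, -3.8], "delta_rot": [0, 0, 0]},
    {"grip": 255, "linear": [-0.27, 2.0, -3.8], "delta_rot": [0, 0, 0]},
    {"grip": 255, "linear": [-0.33, 2.4, -3.8], "delta_rot": [0, 0, 0]},
    {"grip": 255, "linear": [-0.38, 2.8, -3.8], "delta_rot": [0, 0, 0]},
    {"grip": 255, "linear": [-0.38, 2.8, -3.8], "delta_rot": [0, 0, 0]},
  ],
)

```text
time: 12.7
ee_pos: [0.4665, 0.0617, 0.0327]
tcp_rot: [180.0, 0.1, -172.2]
wrist_force: [0.4, -3.1, -1.2]
opening: 0.0203
grasp_force: 99.3
```

```bash
python3 - <<'E'
from h import *
o=bot.get_obs(); print({k:np.round(o[k],4) for k in ["time","ee_pos","tcp_rot","wrist_force","torque"]})
p=bot.camera("scene"); save(p,"s5"); cv2.imwrite("pics/s5c.png",cv2.resize(p["color"][140:210,350:450,::-1],None,fx=7,fy=7,interpolation=cv2.INTER_CUBIC))
E
```

```text
{'time': np.float64(12.7), 'ee_pos': array([0.4665, 0.0617, 0.0327]), 'tcp_rot': array([ 1.799839e+02,  1.294000e-01, -1.721796e+02]), 'wrist_force': array([ 0.4221, -3.1426, -1.1563]), 'torque': array([-0.6416, -0.0399, -0.2005])}
```

View pics/s5c.png

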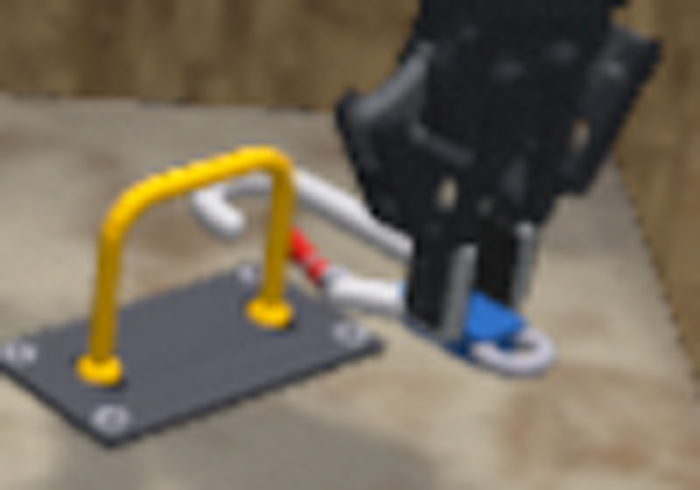

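The leg presses the gate inward at (290,240) with about 3 N. I continue until the leg is inside.

Call:
play_rows(
  targets=[
    {"grip": 255, "linear": [-0.05, 0.4, 0], "delta_rot": [0, 0, 0]},
    {"grip": 255, "linear": [-0.1, 0.8, 0], "delta_rot": [0, 0, 0]},
    {"grip": 255, "linear": [-0.16, 1.2, 0], "delta_rot": [0, 0, 0]},
    {"grip": 255, "linear": [-0.2, 1.5, 0], "delta_rot": [0, 0, 0]},
    {"grip": 255, "linear": [-0.23, 1.7, 0], "delta_rot": [0, 0, 0]},
    {"grip": 255, "linear": [-0.23, 1.7, 0], "delta_rot": [0, 0, 0]},
  ],
)

```text
time: 13.35
ee_pos: [0.4635, 0.0787, 0.0322]
tcp_rot: [179.9, 0.0, -172.2]
wrist_force: [-2.6, -3.7, -1.9]
opening: 0.0202
grasp_force: 99.2
```

```bash
python3 - <<'E'
from h import *
o=bot.get_obs(); print({k:np.round(o[k],4) for k in ["time","ee_pos","tcp_rot","wrist_force","torque"]})
p=bot.camera("scene"); save(p,"s6"); cv2.imwrite("pics/s6c.png",cv2.resize(p["color"][140:210,350:450,::-1],None,fx=7,fy=7,interpolation=cv2.INTER_CUBIC))
E
```

```text
{'time': np.float64(13.35), 'ee_pos': array([0.4635, 0.0787, 0.0322]), 'tcp_rot': array([ 1.799421e+02,  3.060000e-02, -1.721695e+02]), 'wrist_force': array([-2.5951, -3.7157, -1.8625]), 'torque': array([-0.7509,  0.5911, -0.2298])}
```

View pics/s6c.png

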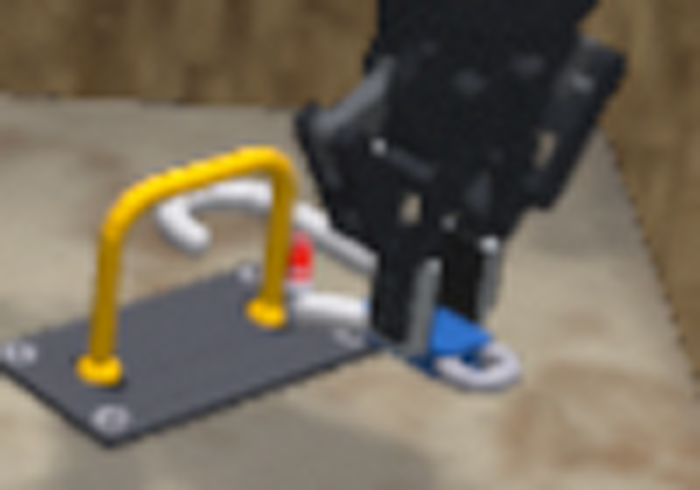

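The leg is now inside the hook, past the nose at (200,240). I draw back toward the bow.

Call:
play_rows(
  targets=[
    {"grip": 255, "linear": [-0.5, -0.02, 0], "delta_rot": [0, 0, 0]},
    {"grip": 255, "linear": [-1, -0.04, 0], "delta_rot": [0, 0, 0]},
    {"grip": 255, "linear": [-1.5, -0.05, 0], "delta_rot": [0, 0, 0]},
    {"grip": 255, "linear": [-2, -0.05, 0], "delta_rot": [0, 0, 0]},
    {"grip": 255, "linear": [-2.4, -0.05, 0], "delta_rot": [0, 0, 0]},
    {"grip": 255, "linear": [-2.8, -0.05, 0], "delta_rot": [0, 0, 0]},
    {"grip": 255, "linear": [-3.1, -0.05, 0], "delta_rot": [0, 0, 0]},
    {"grip": 255, "linear": [-3.1, -0.05, 0], "delta_rot": [0, 0, 0]},
  ],
)

```text
time: 14.2
ee_pos: [0.4328, 0.0781, 0.0325]
tcp_rot: [179.9, 0.1, -172.2]
wrist_force: [-0.3, -0.1, -1.9]
opening: 0.0204
grasp_force: 99.2
```

```bash
python3 - <<'E'
from h import *
o=bot.get_obs(); print({k:np.round(o[k],4) for k in ["time","ee_pos","tcp_rot","wrist_force","torque"]})
p=bot.camera("scene"); save(p,"s7"); cv2.imwrite("pics/s7c.png",cv2.resize(p["color"][140:210,350:450,::-1],None,fx=7,fy=7,interpolation=cv2.INTER_CUBIC))
E
```

```text
{'time': np.float64(14.2), 'ee_pos': array([0.4328, 0.0781, 0.0325]), 'tcp_rot': array([ 1.799497e+02,  1.072000e-01, -1.721813e+02]), 'wrist_force': array([-0.2991, -0.0614, -1.8549]), 'torque': array([0.0055, 0.1293, 0.0011])}
```

View pics/s7c.png

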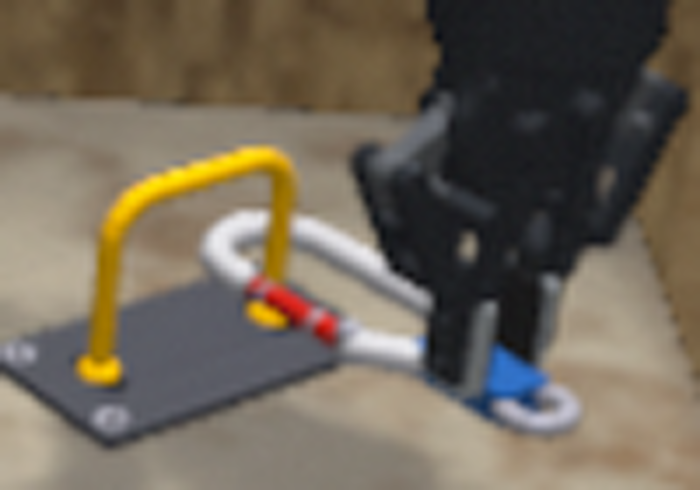

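The gate has snapped shut with the leg inside the bow (gate at 290,305, leg at 285,270). I pull on gently by feel.

Call:
play_rows(
  targets=[
    {"grip": 255, "linear": [-0.3, -0.04, 0], "delta_rot": [0, 0, 0]},
    {"grip": 255, "linear": [-0.5, -0.07, 0], "delta_rot": [0, 0, 0]},
    {"grip": 255, "linear": [-0.65, -0.09, 0], "delta_rot": [0, 0, 0]},
    {"grip": 255, "linear": [-0.75, -0.1, 0], "delta_rot": [0, 0, 0]},
    {"grip": 255, "linear": [-0.75, -0.1, 0], "delta_rot": [0, 0, 0]},
  ],
)

```text
time: 14.75
ee_pos: [0.4254, 0.0769, 0.0324]
tcp_rot: [180.0, 0.1, -172.2]
wrist_force: [-0.2, -0.4, -2.9]
opening: 0.0204
grasp_force: 99.2
```

Call:
play_rows(
  targets=[
    {"grip": 255, "linear": [-0.1, -0.01, 0], "delta_rot": [0, 0, 0]},
    {"grip": 255, "linear": [-0.1, -0.01, 0], "delta_rot": [0, 0, 0]},
  ],
)

```text
time: 14.95
ee_pos: [0.4244, 0.0768, 0.0324]
tcp_rot: [180.0, 0.1, -172.2]
wrist_force: [-0.3, 0.7, -3.1]
opening: 0.0204
grasp_force: 99.2
```

Call:
play_rows(
  targets=[
    {"grip": 255, "linear": [-0.1, -0.01, 0], "delta_rot": [0, 0, 0]},
    {"grip": 255, "linear": [-0.1, -0.01, 0], "delta_rot": [0, 0, 0]},
  ],
)

```text
time: 15.15
ee_pos: [0.4234, 0.0767, 0.0324]
tcp_rot: [180.0, 0.1, -172.2]
wrist_force: [0.5, 0.2, -2.2]
opening: 0.0206
grasp_force: 99.2
```

Call:
play_rows(
  targets=[
    {"grip": 255, "linear": [-0.1, -0.01, 0], "delta_rot": [0, 0, 0]},
    {"grip": 255, "linear": [-0.1, -0.01, 0], "delta_rot": [0, 0, 0]},
  ],
)

```text
time: 15.35
ee_pos: [0.4228, 0.0766, 0.0326]
tcp_rot: [180.0, 0.1, -172.2]
wrist_force: [1.7, 1.2, -3.2]
opening: 0.0202
grasp_force: 99.2
```

Call:
play_rows(
  targets=[
    {"grip": 255, "linear": [-0.07, -0.01, 0], "delta_rot": [0, 0, 0]},
    {"grip": 255, "linear": [-0.07, -0.01, 0], "delta_rot": [0, 0, 0]},
  ],
)

```text
time: 15.55
ee_pos: [0.4226, 0.0766, 0.0328]
tcp_rot: [180.0, 0.2, -172.2]
wrist_force: [6.0, 0.7, -2.8]
opening: 0.0204
grasp_force: 99.2
```

Call:
play_rows(
  targets=[
    {"grip": 255, "linear": [-0.06, -0.01, 0], "delta_rot": [0, 0, 0]},
    {"grip": 255, "linear": [-0.06, -0.01, 0], "delta_rot": [0, 0, 0]},
    {"grip": 255, "linear": [-0.06, -0.01, 0], "delta_rot": [0, 0, 0]},
  ],
)

```text
time: 15.85
ee_pos: [0.4225, 0.0766, 0.033]
tcp_rot: [180.0, 0.3, -172.2]
wrist_force: [7.4, 0.9, -3.5]
opening: 0.0204
grasp_force: 99.2
```

Call:
play_rows(
  targets=[
    {"grip": 255, "linear": [-0.05, -0.01, 0], "delta_rot": [0, 0, 0]},
    {"grip": 255, "linear": [-0.05, -0.01, 0], "delta_rot": [0, 0, 0]},
    {"grip": 255, "linear": [-0.05, -0.01, 0], "delta_rot": [0, 0, 0]},
  ],
)

```text
time: 16.15
ee_pos: [0.4225, 0.0766, 0.0332]
tcp_rot: [180.0, 0.3, -172.2]
wrist_force: [9.1, 1.3, -4.1]
opening: 0.0204
grasp_force: 99.1
```

Call:
play_rows(
  targets=[
    {"grip": 255, "linear": [-0.03, 0, 0], "delta_rot": [0, 0, 0]},
    {"grip": 255, "linear": [-0.03, 0, 0], "delta_rot": [0, 0, 0]},
    {"grip": 255, "linear": [-0.03, 0, 0], "delta_rot": [0, 0, 0]},
    {"grip": 255, "linear": [-0.03, 0, 0], "delta_rot": [0, 0, 0]},
    {"grip": 255, "linear": [-0.03, 0, 0], "delta_rot": [0, 0, 0]},
    {"grip": 255, "linear": [-0.03, 0, 0], "delta_rot": [0, 0, 0]},
    {"grip": 255, "linear": [-0.03, 0, 0], "delta_rot": [0, 0, 0]},
    {"grip": 255, "linear": [-0.03, 0, 0], "delta_rot": [0, 0, 0]},
    {"grip": 255, "linear": [-0.03, 0, 0], "delta_rot": [0, 0, 0]},
    {"grip": 255, "linear": [-0.03, 0, 0], "delta_rot": [0, 0, 0]},
  ],
)

```text
time: 17.15
ee_pos: [0.4225, 0.0766, 0.0333]
tcp_rot: [180.0, 0.4, -172.2]
wrist_force: [9.2, 0.9, -2.8]
opening: 0.0204
grasp_force: 99.1
```

Call:
play_rows(
  targets=[
    {"grip": 255, "linear": [0, 0, 0], "delta_rot": [0, 0, 0]},
    {"grip": 255, "linear": [0, 0, 0], "delta_rot": [0, 0, 0]},
  ],
)

```text
time: 17.35
ee_pos: [0.4225, 0.0766, 0.0333]
tcp_rot: [180.0, 0.4, -172.2]
wrist_force: [9.9, 1.3, -4.0]
opening: 0.0205
grasp_force: 99.1
```

The pull held at about 10 N for over a second. I relax it, centre the leg and lower the hook.

Call:
play_rows(
  targets=[
    {"grip": 255, "linear": [0.3, 0.04, 0], "delta_rot": [0, 0, 0]},
    {"grip": 255, "linear": [0.8, 0.11, 0], "delta_rot": [0, 0, 0]},
    {"grip": 255, "linear": [1.2, 0.16, 0], "delta_rot": [0, 0, 0]},
    {"grip": 255, "linear": [1.2, 0.16, -0.5], "delta_rot": [0, 0, 0]},
    {"grip": 255, "linear": [1.2, 0.16, -1], "delta_rot": [0, 0, 0]},
    {"grip": 255, "linear": [1.2, 0.16, -1.4], "delta_rot": [0, 0, 0]},
    {"grip": 255, "linear": [1.2, 0.16, -1.6], "delta_rot": [0, 0, 0]},
    {"grip": 255, "linear": [1.2, 0.16, -1.7], "delta_rot": [0, 0, 0]},
    {"grip": 255, "linear": [1.2, 0.16, -1.7], "delta_rot": [0, 0, 0]},
  ],
)

```text
time: 18.25
ee_pos: [0.4323, 0.0779, 0.0153]
tcp_rot: [180.0, 0.1, -172.2]
wrist_force: [0.2, 0.1, -1.3]
opening: 0.0203
grasp_force: 99.2
```

Call:
play_rows(
  targets=[
    {"grip": 255, "linear": [0, 0, -0.1], "delta_rot": [0, 0, 0]},
    {"grip": 255, "linear": [0, 0, -0.2], "delta_rot": [0, 0, 0]},
    {"grip": 255, "linear": [0, 0, -0.25], "delta_rot": [0, 0, 0]},
  ],
)

```text
time: 18.55
ee_pos: [0.4325, 0.0779, 0.013]
tcp_rot: [180.0, 0.1, -172.2]
wrist_force: [-0.4, -0.1, -0.9]
opening: 0.0205
grasp_force: 99.3
```

Call:
play_rows(
  force=20,
  targets=[
    {"grip": 150, "linear": [0, 0, 0], "delta_rot": [0, 0, 0]},
    {"grip": 100, "linear": [0, 0, 0], "delta_rot": [0, 0, 0]},
    {"grip": 60, "linear": [0, 0, 0], "delta_rot": [0, 0, 0]},
    {"grip": 60, "linear": [0, 0, 0], "delta_rot": [0, 0, 0]},
    {"grip": 60, "linear": [0, 0, 0], "delta_rot": [0, 0, 0]},
    {"grip": 60, "linear": [0, 0, 0], "delta_rot": [0, 0, 0]},
  ],
)

```text
time: 19.15
ee_pos: [0.4324, 0.0779, 0.013]
tcp_rot: [180.0, 0.1, -172.2]
wrist_force: [0.5, -0.1, 0.1]
opening: 0.0658
grasp_force: 0.0
```

Call:
play_rows(
  targets=[
    {"grip": 60, "linear": [0, 0, 1.5], "delta_rot": [0, 0, 0]},
    {"grip": 60, "linear": [0, 0, 4], "delta_rot": [0, 0, 0]},
    {"grip": 60, "linear": [0, 0, 8], "delta_rot": [0, 0, 0]},
    {"grip": 60, "linear": [-1, -1, 12], "delta_rot": [0, 0, 0]},
    {"grip": 60, "linear": [-2, -4, 15], "delta_rot": [0, 0, 0]},
    {"grip": 60, "linear": [-3, -8, 17], "delta_rot": [0, 0, 0]},
    {"grip": 60, "linear": [-3, -12, 17], "delta_rot": [0, 0, 0]},
    {"grip": 60, "linear": [-3, -12, 17], "delta_rot": [0, 0, 0]},
  ],
)

```text
time: 19.95
ee_pos: [0.4024, -0.0454, 0.1838]
tcp_rot: [-180.0, 0.2, -172.5]
wrist_force: [-0.2, 0.4, -0.7]
opening: 0.0651
grasp_force: 0.0
```

```bash
python3 - <<'E'
from h import *
o=bot.get_obs(); print({k:np.round(o[k],4) for k in ["time","ee_pos","wrist_force","opening"]})
p=bot.camera("scene"); a=cv2.resize(p["color"][140:230,350:470,::-1],None,fx=5,fy=5,interpolation=cv2.INTER_CUBIC)
cv2.imwrite("pics/s9c.png",a)
E
```

```text
{'time': np.float64(19.95), 'ee_pos': array([ 0.4024, -0.0454,  0.1838]), 'wrist_force': array([-0.1791,  0.4318, -0.6763]), 'opening': np.float64(0.0651)}
```

View pics/s9c.png

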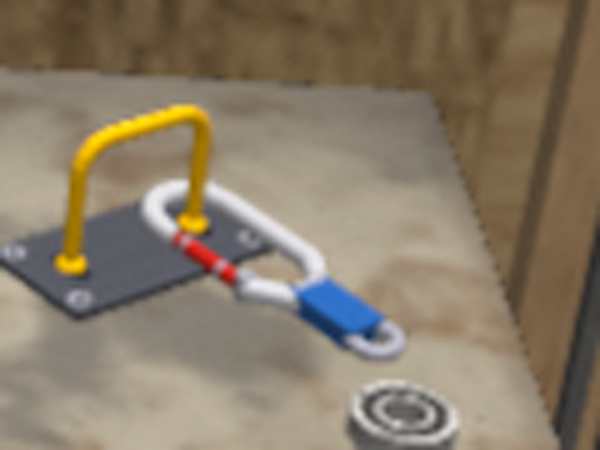

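The hook lies low on the eye's foot with the right leg inside the bow and the gate shut (205,255). The gripper is clear and the bearing is untouched.

```bash
python3 -c "
from workcell import bot
print(bot.job_done())"
```

```text
the job is handed in; nothing more can be done
None
```

The snap hook is clipped on the right leg with its gate shut, it held a pull of about 10 N for over a second, and it now lies released on the eye; the job was handed in at about 20 s, and no verdict was returned.

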